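# Pack the spectrometer accessory: heavy unit below, light cover on top

## Robot

A 6-joint arm with a two-finger parallel gripper is mounted at the origin on the work surface. World frame = base frame: x ahead of the robot, y to its left, z up, the work surface at z = 0. Lengths are in mm, angles in degrees, forces in N, time in s.
With the tool pointing down it reaches from about 300 to 850 mm from the base axis. Payload 4.2 kg.
Tool frame: the origin (TCP) lies midway between the tips of the shut fingers; the grasp point (between the pads) lies 19 mm behind it (pinch_z is the distance from the TCP to the grasp point, in mm); z points along the fingers, y is the line along which they close (so a half turn about z gives the same grasp; the last joint's range is limited). The gripper opens to 91 mm and grips with 3 to 60 N. Pads are 32 mm wide; open, the fingers measure 118 mm over their backs; the gripper's body (76 mm by 178 mm) begins 60 mm behind the grasp point.
Start: joints at [-72.823, 18.312, 89.639, -0, 72.044, -1.146], TCP at [180.77, -545.862, 213.976] pointing down, gripper open.
Joint ranges: [-177.97, 177.97], [-48.28, 115.42], [12.27, 149.76], [-77.06, 257.06], [2.81, 150.46], [-146.56, 146.56]. Speed limits (degrees/s): [147.25, 147.25, 180, 180, 180, 180].

## Interface

Orientations are given as [roll, pitch, yaw] about the fixed x, y, z axes, in that order (R = Rz(yaw) Ry(pitch) Rx(roll)).
In Python, from workcell import * gives the robot as it stands.
- The arm moves only by the tool step_arm, never from a script. Its argument "steps" is a list of rows, each a list of 7 numbers: the turn, a rotation vector about the tool's x, y, z in degrees, then the shift along the tool's x, y, z in mm, then the opening, from 0 (shut) to 1 (fully open). In form: [[rx, ry, rz, x, y, z, hand], ...]. A call has exactly 8 rows; each row shifts and turns the commanded pose from where the row before left it, along the tool's axes as they then stand; what a row does not reach is not made up. A row lasts 1/8 s, in which the tool goes at most 62.5 mm and 10.7 degrees, less where a joint would pass 70% of its speed; a pose out of reach is approached as far as the arm can. A call is refused whole if a number of a shift passes 62.5 or a number of a turn 10.7, either way. A call with a gripper value outside its range is refused whole. The fingers move at their own pace and stop on an object; "force" is the grip in N (left out, the last holds). Time passes only in rows, so rows that do not move let the fingers close, or fill a call up. It gives the time, the measured TCP pose, the force, the opening and the grip force at its end, in the units of the state.
- state(): the state, without advancing time (a new reading comes with each control period).
- grab_frame(name): name is "scene" or "top" or "wrist"; returns a dict with "image" (480x640x3 uint8, blue, green, red), "fovy" (degrees; the focal length in pixels is half the picture's height over the tangent of half this angle, whatever the lens; pixels are square), "cx", "cy" (the principal point, pixels), "dist" ([k1, k2, p1, p2, k3] as OpenCV has them; the pictures are not rectified), "origin" and "rotation" of the camera in the world; the wrist camera has in their place "tool_from_camera" (4x4, takes a point from camera to tool coordinates, whose origin is the TCP and whose axes are the flange's). Camera axes: x right, y down, z forward; pixel columns grow to the right and rows downward; lengths in mm; the calibration is good to about 2 mm. A picture is of the moment at which its call begins: read the wrist's pose just before it. There is no depth.
- job_done(): hands the job in; it is judged then, once.
The state is a dict: "time_s": time; "qpos": joint angles; "qvel": joint speeds; "effort": joint torques, N m; "ee_pos": TCP position; "ee_rot": TCP orientation; "force": force on the tool from outside, world axes, zero at the start; "torque": the same for the moment, N m; "gripper_width": finger opening in mm; "gripper_force": force on a finger pad.
Only numpy, scipy, OpenCV 4.12 (cv2) and the standard library are available. Lean on these libraries where they do the work, as an engineer would, in place of code of your own. Each camera call takes 0.05 s, during which the arm holds its last target. There are 200 camera calls.

## Task

Pack the spectrometer accessory into the open grey storage box with the heaviest part lowest: first lower the solid dark metal reflection unit in so that it stands upright on the box floor (do not drop it), let go of it, and then lay the light white plastic cover, handle up, on top of it so that it rests level and centred there. Leave the upright lens holder, which is not part of this set, where it is.

Things in the scene. Friction and masses are not known exactly. Their poses are not given: they have to be found in the camera images.
- box: Open-topped grey plastic storage box, fixed. Outside 170 (x) by 150 (y) by 75 mm high; walls and floor 5 mm thick: inside 160 by 140 mm, 70 mm deep. Origin: centre of its underside, at bench height; z up, x along its longer side.
- unit: Reflection unit, loose, heavy (solid metal, about 0.75 kg), 38 mm high: steel foot plate 110 (x) by 76 (y) by 10 mm; centred on it a dark block 66 (x) by 44 (y) mm from 10 to 38 mm up, with a round bright disc in its flat top; black tubes (22 mm thick, axis 24 mm up) stand 21 mm out of its +x and -x ends. Grip the block along y. Origin: centre of the foot's underside; z up.
- cover: Dust cover, loose, light (white plastic, about 60 g): flat plate 100 (x) by 72 (y) by 8 mm, no rim below, with a grey bar handle 60 (x) by 14 (y) mm on the middle of its top, from 8 to 28 mm up. Grip the handle along y. Origin: centre of the plate's underside; z up.
- holder: Bystander: lens holder, loose: steel foot plate 100 (x) by 70 (y) by 10 mm with a thin dark upright plate 60 (x) by 10 (y) mm up to 80 mm high carrying a round lens. Origin: centre of the foot's underside; z up. (A white vial rack and a small jar, under 90 mm high, stand beyond x = 0.72 m.)
Not all that is in view belongs to the job. Leave any brown look-alike of the unit alone. What is shaped like the cover but green or yellow is not meant.

How it is judged:
By the outcome, as a careful person would: the job done as asked, in the order asked, and still so for the second after the job is handed in, with the robot touching nothing.
It also fails if it takes over 64 s, if anything falls off the work surface, if the arm or the gripper's body presses on something with over 40 N, if the wrist force passes 120 N, or if a joint passes its speed limit or range.

## Working session

There is one attempt and no reset: what is moved stays moved. The work goes in short steps, Python scripts to look and compute and a tool call to move; the robot and the scene stay as the last step left them, time stands still between calls to the robot, and variables do not carry over. Pictures are saved under pics/ and viewed, at most 10 in all, crops included, and the job is handed in when it is done.

Besides the shell and the picture viewer there is one more tool, called after ">>>" by a JSON object that holds its "api" and its "payload", one argument or row to a line. step_arm: Moves the arm, as the interface text tells. Its arguments: {"type":"object","properties":{"steps":{"type":"array","items":{"type":"array","items":{"type":"number"}}},"force":{"type":"number"}},"required":["steps"]}

```bash
ls; mkdir -p pics
python3 - <<'E'
from workcell import *
import cv2,pickle
d={}
for n in("scene","top","wrist"):
    f=grab_frame(n); d[n]=f
    cv2.imwrite(f"pics/{n}0.png",f["image"]); print(n,{k:v for k,v in f.items() if k!="image"})
pickle.dump(d,open("f0.pkl","wb"))
print(state())
E
```

```text
pics
scene {'fovy': 45.61163902875625, 'cx': 312.10376644298503, 'cy': 234.75906079047041, 'dist': array([0.03957554, 0.        , 0.        , 0.        , 0.        ]), 'origin': array([1169.49577296,  612.33288406,  976.0733735 ]), 'rotation': array([-135.63880379,    0.56483994,  131.13092704])}
top {'fovy': 45.427539220907924, 'cx': 318.8832005188333, 'cy': 235.76799405525503, 'dist': array([-0.08478002,  0.        ,  0.        ,  0.        ,  0.        ]), 'origin': array([ 365.82950212,  -15.10303914, 1652.51380693]), 'rotation': array([-175.44557201,    0.50549525,  -91.01109837])}
wrist {'fovy': 70.68777011234815, 'cx': 318.60245267644564, 'cy': 231.6849413022876, 'dist': array([-0.03194989,  0.        ,  0.        ,  0.        ,  0.        ]), 'tool_from_camera': array([[ 4.13338376e-06, -9.60634857e-01, -2.77814097e-01,
         7.85443055e+01],
       [ 9.99998100e-01, -5.37526546e-04,  1.87355544e-03,
        -2.60688832e-01],
       [-1.94913511e-03, -2.77813577e-01,  9.60633030e-01,
        -1.71211651e+02],
       [ 0.00000000e+00,  0.00000000e+00,  0.00000000e+00,
         1.00000000e+00]])}
{'time_s': 0.15, 'qpos': array([-7.28237467e+01,  1.83428404e+01,  8.96905280e+01, -8.91128429e-06,
        7.20444962e+01, -1.14687941e+00]), 'qvel': array([-0.01495105, -0.11816561, -0.18416711, -0.03674314,  0.01100809,
       -0.0026833 ]), 'effort': array([ 3.90652289e-06, -4.12773585e+01, -2.32154489e+01,  7.26770447e-02,
        4.33417142e-02, -9.70535234e-05]), 'ee_pos': array([ 180.6435408 , -545.48065936,  213.31609156]), 'ee_rot': array([-1.79922151e+02, -1.55002618e-03,  1.83231344e+01]), 'force': array([-0.18579388, -0.22112194, -0.04979443]), 'torque': array([0.00341552, 0.03993691, 0.01578613]), 'gripper_force': 0.0, 'gripper_width': 91.22011809102501}
```

View pics/top0.png

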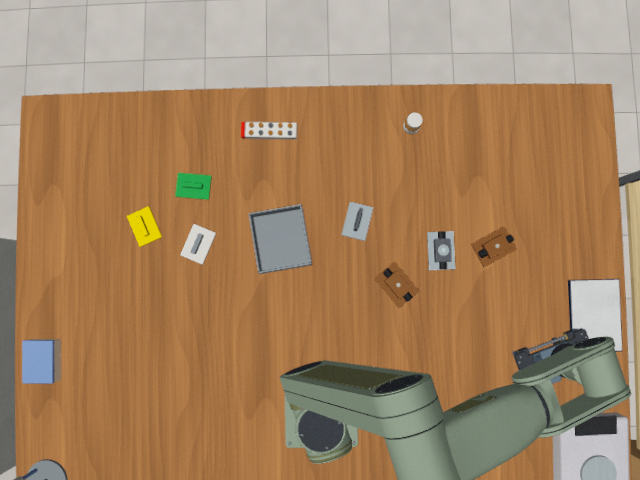

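View pics/scene0.png

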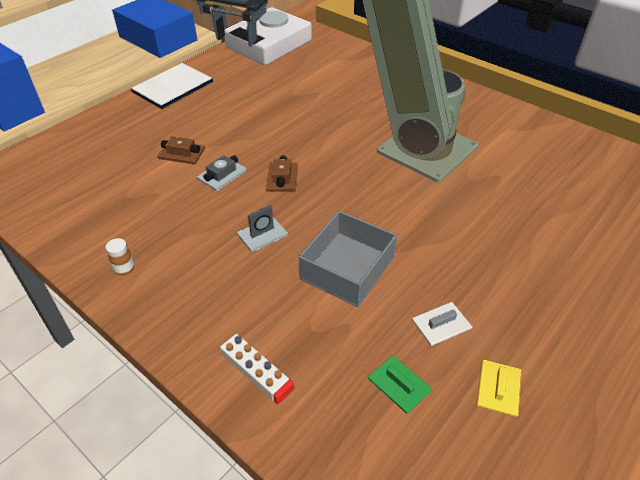

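The top view shows the unit at (441,250), the white cover at (198,244), the box at (280,239) and the holder at (357,221). The brown look-alikes are at (397,285) and (494,246). The scene view agrees.

```bash
cat > h.py <<'E'
import numpy as np, cv2, pickle
from scipy.spatial.transform import Rotation as R
def rot(e): return R.from_euler('xyz',e,degrees=True).as_matrix()
def K(f):
    F=240/np.tan(np.radians(f["fovy"]/2)); return np.array([[F,0,f["cx"]],[0,F,f["cy"]],[0,0,1.]])
def pose(f,st=None):
    if "origin" in f: return rot(f["rotation"]),np.array(f["origin"])
    A=rot(st["ee_rot"]);T=f["tool_from_camera"]
    return A@T[:3,:3],A@T[:3,3]+st["ee_pos"]
def to_plane(f,px,z,st=None):
    Rc,o=pose(f,st)
    u=cv2.undistortPoints(np.array(px,float).reshape(-1,1,2),K(f),f["dist"]).reshape(-1,2)
    d=np.c_[u,np.ones(len(u))]@Rc.T
    return o+d*((z-o[2])/d[:,2])[:,None]
def to_px(f,P,st=None):
    Rc,o=pose(f,st)
    return cv2.projectPoints((np.array(P,float)-o)@Rc,np.zeros(3),np.zeros(3),K(f),f["dist"])[0].reshape(-1,2)
def blob(f,roi,lo=(0,0,60),hi=(180,75,255)):
    x0,y0,x1,y1=roi; m=cv2.inRange(cv2.cvtColor(f["image"][y0:y1,x0:x1],cv2.COLOR_BGR2HSV),lo,hi)
    m=cv2.morphologyEx(m,cv2.MORPH_CLOSE,np.ones((5,5)))
    c=max(cv2.findContours(m,cv2.RETR_EXTERNAL,cv2.CHAIN_APPROX_NONE)[0],key=cv2.contourArea)
    return c.reshape(-1,2)+[x0,y0]
def rect(f,roi,z,st=None,**k):
    P=to_plane(f,blob(f,roi,**k),z,st)[:,:2].astype(np.float32)
    (c,s,a)=cv2.minAreaRect(P)
    if s[0]<s[1]: s=s[::-1];a-=90
    return np.round(c,1),np.round(s,1),round((a+90)%180-90,1)
E
python3 - <<'E'
from h import *
d=pickle.load(open("f0.pkl","rb"));t=d["top"]
print(np.round(to_plane(t,[[320,240],[320,425]],0)))
for n,r,z in(("unit",(420,222,465,280),10),("cover",(172,215,225,272),8),("box",(235,195,325,282),75),("holder",(332,192,382,250),10)):print(n,rect(t,r,z,lo=(0,0,30)))
E
```

```text
[[485.  -6.   0.]
 [-42.   4.   0.]]
unit (array([ 448.5, -352.5]), array([110.4,  77.3]), 0.9)
cover (array([480.5, 347.8]), array([101.4,  73.1]), -23.6)
box (array([486.4, 105.2]), array([171.5, 151. ]), 8.8)
holder (array([ 538.4, -113.4]), array([101.2,  72.1]), -15.2)
```

>>> {"api": "step_arm", "payload": {
  "steps": [
    [0,0,8.7,0,0,0,1],
    [0,0,8.7,0,0,0,1],
    [0,0,0,45,-31.5,0,1],
    [0,0,0,45,-31.5,0,1],
    [0,0,0,45,-31.5,0,1],
    [0,0,0,45,-31.5,0,1],
    [0,0,0,45,-31.5,0,1],
    [0,0,0,45,-31.5,0,1]
  ],
  "force": 40
}}

```text
time_s: 1.15
ee_pos: [448.9, -351.3, 213.7]
ee_rot: [-180.0, 0.0, 0.9]
force: [0.1, -0.1, 0.1]
gripper_width: 91.7
gripper_force: 0.0
```

>>> {"api": "step_arm", "payload": {
  "steps": [
    [0,0,0,0,0,0,0.85],
    [0,0,0,0,0,0,0.85],
    [0,0,0,0,0,0,0.85],
    [0,0,0,0,0,0,0.85],
    [0,0,0,0,0,0,0.85],
    [0,0,0,0,0,0,0.85],
    [0,0,0,0,0,0,0.85],
    [0,0,0,0,0,0,0.85]
  ]
}}

```text
time_s: 2.15
ee_pos: [447.7, -352.5, 214.0]
ee_rot: [180.0, 0.0, 0.9]
force: [-0.3, 0.3, -0.4]
gripper_width: 77.7
gripper_force: 0.0
```

Run:
```python
from workcell import *
from h import *
s=state();w=grab_frame("wrist");cv2.imwrite("pics/w1.png",w["image"]);pickle.dump((w,s),open("w1.pkl","wb"))
print(s["time_s"],s["ee_pos"],s["ee_rot"],s["force"],s["gripper_width"])
print(to_px(w,[[448.5,-352.5,38],[448.5,-352.5,10]],s))
```

```text
2.15 [ 447.66987472 -352.51697166  213.96547434] [1.79997181e+02 3.80353752e-04 9.23565553e-01] [-0.33862706  0.26864269 -0.4182196 ] 77.6580232972827
[[318.20426274 211.04007734]
 [318.19639782 205.61741567]]
```

View pics/w1.png

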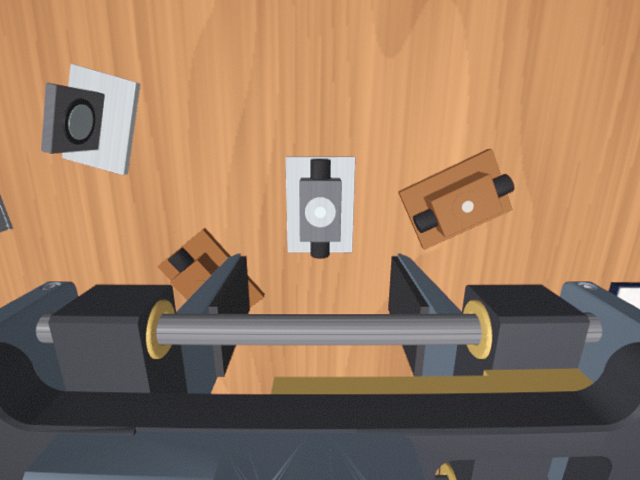

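Run:
```python
from h import *
w,s=pickle.load(open("w1.pkl","rb"))
print(rect(w,(272,140,372,250),10,s,lo=(0,0,0),hi=(180,60,255)))
print("foot corners",to_plane(w,[[286,156.5],[354.5,156.5],[353,252.5],[287.5,252.5]],10,s).round(1))
print("disc",to_plane(w,[[320,212]],38,s))
hs=cv2.cvtColor(w["image"],cv2.COLOR_BGR2HSV)
g=hs[:,:,2]; print(g[200,280:362])
```

```text
(array([ 449.6, -354.1]), array([105.8,  76.2]), 0.8)
foot corners [[ 502.3 -316.7   10. ]
 [ 503.5 -391.1   10. ]
 [ 393.1 -394.3   10. ]
 [ 391.9 -317.3   10. ]]
disc [[ 447.49851922 -354.40205669   38.        ]]
[214 211 208 207 208 210 213 217 220 223 222 221 220 222 223 222 221 220
 224 181 144 139 140 141 140 141 139 140 139 146 183 213 222 226 225 223
 224 222 221 219 221 224 224 222 221 220 220 224 219 200 156 138 138 140
 137 141 141 140 140 134 135 164 219 225 221 222 222 222 226 224 223 223
 224 204 214 217 217 218 219 220 223 225]
```

The wrist view shows the disc at (320,212) and the foot from (286,156) to (354,253). That puts the unit at about (447.6, -354.3) with yaw about 0.8, and the sizes fit (110 by 76). Next I descend on it.

>>> {"api": "step_arm", "payload": {
  "steps": [
    [0,0,0,0,1.8,45,0.85],
    [0,0,0,0,0,45,0.85],
    [0,0,0,0,0,45,0.85],
    [0,0,0,0,0,45,0.85],
    [0,0,0,0,0,10,0.85],
    [0,0,0,0,0,6,0.85],
    [0,0,0,0,0,4,0.85],
    [0,0,0,0,0,0,0.85]
  ]
}}

```text
time_s: 3.2
ee_pos: [448.3, -354.8, 15.0]
ee_rot: [179.9, -0.1, 0.9]
force: [0.4, -0.4, -0.0]
gripper_width: 77.5
gripper_force: 0.0
```

>>> {"api": "step_arm", "payload": {
  "steps": [
    [0,0,0,0,0,0,0.85],
    [0,0,0,0,0,0,0.3],
    [0,0,0,0,0,0,0.3],
    [0,0,0,0,0,0,0.3],
    [0,0,0,0,0,0,0.3],
    [0,0,0,0,0,0,0.3],
    [0,0,0,0,0,0,0.3],
    [0,0,0,0,0,0,0.3]
  ],
  "force": 45
}}

```text
time_s: 4.2
ee_pos: [447.6, -354.1, 13.9]
ee_rot: [-180.0, 0.0, 0.9]
force: [-0.9, 0.9, 1.6]
gripper_width: 43.7
gripper_force: 45.0
```

>>> {"api": "step_arm", "payload": {
  "steps": [
    [0,0,0,0,0,-5,0.3],
    [0,0,0,0,0,-15,0.3],
    [0,0,0,0,0,-25,0.3],
    [0,0,0,0,0,-30,0.3],
    [0,0,0,0,0,-30,0.3],
    [0,0,0,0,0,-25,0.3],
    [0,0,0,0,0,-15,0.3],
    [0,0,0,0,0,-5,0.3]
  ]
}}

```text
time_s: 5.2
ee_pos: [447.7, -354.4, 164.7]
ee_rot: [180.0, -0.0, 0.9]
force: [0.2, -0.5, -7.4]
gripper_width: 44.2
gripper_force: 45.0
```

Run:
```python
from workcell import *
from h import *
s=state();w=grab_frame("wrist");t=grab_frame("top")
im=np.hstack([w["image"][130:480,120:520],cv2.resize(t["image"][170:320,370:540],(397,350))])
cv2.imwrite("pics/w2.png",im);pickle.dump((w,t,s),open("w2.pkl","wb"))
print(s["time_s"],s["ee_pos"],s["ee_rot"],s["force"],s["torque"],s["gripper_width"],s["gripper_force"])
```

```text
5.2 [ 447.72857296 -354.41889687  164.67039636] [ 1.79956788e+02 -3.69780647e-02  9.24187590e-01] [ 0.15409076 -0.48591014 -7.3556411 ] [-0.03646534 -0.01976136  0.01515792] 44.15504870520106 44.99580502510071
```

View pics/w2.png

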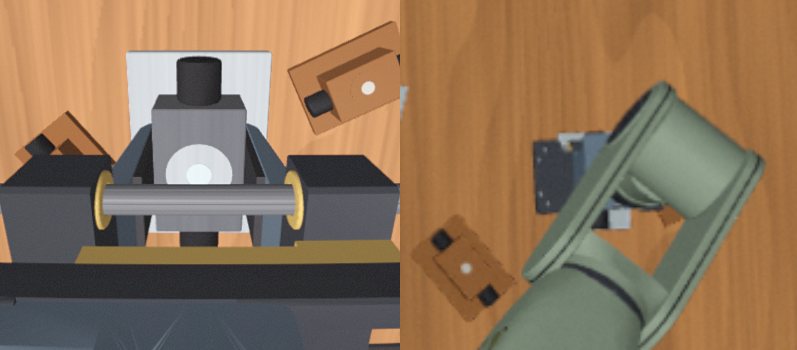

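The unit hangs level and centred in the fingers (disc near crop (198,170)), and the wrist carries its full 7.4 N. Next I carry it to above the box.

>>> {"api": "step_arm", "payload": {
  "steps": [
    [0,0,-7.9,0,0,0,0.3],
    [0,0,0,2.3,-9.3,0,0.3],
    [0,0,0,4.5,-18.7,0,0.3],
    [0,0,0,6.8,-28,0,0.3],
    [0,0,0,9,-37.3,0,0.3],
    [0,0,0,9,-37.3,0,0.3],
    [0,0,0,9,-37.3,0,0.3],
    [0,0,0,9,-37.3,0,0.3]
  ]
}}

```text
time_s: 6.3
ee_pos: [464.6, -141.3, 163.9]
ee_rot: [-180.0, 0.0, 8.8]
force: [1.1, -0.5, -8.3]
gripper_width: 43.8
gripper_force: 45.0
```

>>> {"api": "step_arm", "payload": {
  "steps": [
    [0,0,0,9,-37.3,0,0.3],
    [0,0,0,9,-37.3,0,0.3],
    [0,0,0,9,-37.3,0,0.3],
    [0,0,0,9,-37.3,0,0.3],
    [0,0,0,9,-37.3,0,0.3],
    [0,0,0,7.2,-28,0,0.3],
    [0,0,0,4.5,-18.7,0,0.3],
    [0,0,0,2.3,-9.3,0,0.3]
  ]
}}

```text
time_s: 7.3
ee_pos: [485.3, 106.4, 163.8]
ee_rot: [-180.0, 0.0, 8.9]
force: [-1.0, -0.5, -8.3]
gripper_width: 43.8
gripper_force: 45.0
```

Run:
```python
from workcell import *
from h import *
s=state();w=grab_frame("wrist")
cv2.imwrite("pics/w3.png",w["image"]);pickle.dump((w,s),open("w3.pkl","wb"))
print(s["time_s"],s["ee_pos"],s["ee_rot"],s["force"],s["gripper_width"])
a=np.radians(8.8);A=np.array([[np.cos(a),-np.sin(a)],[np.sin(a),np.cos(a)]])
c=np.array([[85,75],[85,-75],[-85,-75],[-85,75]])@A.T+[486.4,105.2]
print(to_px(w,np.c_[c,np.full(4,75)],s).round(1))
```

```text
7.3 [485.31300116 106.39894815 163.79375744] [-1.79986754e+02  4.32256194e-02  8.87973544e+00] [-0.98670415 -0.51442359 -8.27773592] 43.75151549030401
[[218.4 123.8]
 [422.  124.2]
 [405.3 327.6]
 [234.  327.6]]
```

View pics/w3.png

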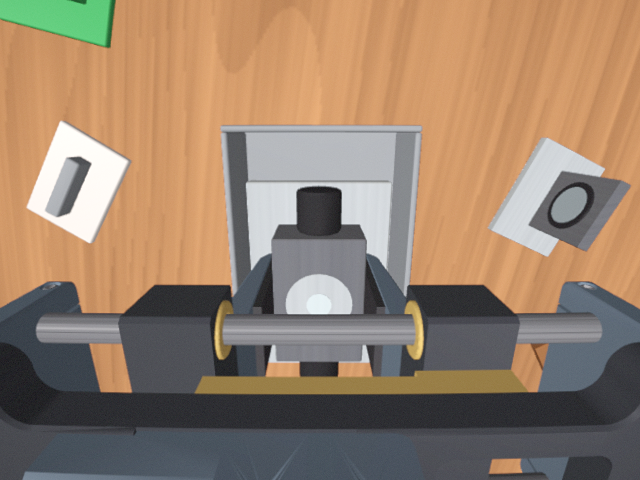

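The box rim's far corners are at (221,126) and (421,126), about 2 px from the prediction, and the unit sits squarely over the opening. Next I lower it.

>>> {"api": "step_arm", "payload": {
  "steps": [
    [0,0,0,0,0,10,0.3],
    [0,0,0,0,0,20,0.3],
    [0,0,0,0,0,30,0.3],
    [0,0,0,0,0,30,0.3],
    [0,0,0,0,0,20,0.3],
    [0,0,0,0,0,14,0.3],
    [0,0,0,0,0,8,0.3],
    [0,0,0,0,0,5,0.3]
  ]
}}

```text
time_s: 8.35
ee_pos: [486.7, 104.6, 26.9]
ee_rot: [180.0, -0.0, 8.8]
force: [0.7, -0.0, -7.8]
gripper_width: 43.9
gripper_force: 45.0
```

>>> {"api": "step_arm", "payload": {
  "steps": [
    [0,0,0,0,0,2,0.3],
    [0,0,0,0,0,1.5,0.3],
    [0,0,0,0,0,1,0.3],
    [0,0,0,0,0,1,0.3],
    [0,0,0,0,0,0.5,0.3],
    [0,0,0,0,0,0.5,0.3],
    [0,0,0,0,0,0,0.3],
    [0,0,0,0,0,0,0.3]
  ]
}}

```text
time_s: 9.35
ee_pos: [486.4, 104.7, 20.4]
ee_rot: [180.0, -0.0, 8.8]
force: [0.1, -0.3, -8.0]
gripper_width: 43.9
gripper_force: 45.0
```

>>> {"api": "step_arm", "payload": {
  "steps": [
    [0,0,0,0,0,0.4,0.3],
    [0,0,0,0,0,0.3,0.3],
    [0,0,0,0,0,0.3,0.3],
    [0,0,0,0,0,0.2,0.3],
    [0,0,0,0,0,0,0.3],
    [0,0,0,0,0,0,0.3],
    [0,0,0,0,0,0,0.3],
    [0,0,0,0,0,0,0.3]
  ]
}}

```text
time_s: 10.35
ee_pos: [486.4, 104.7, 19.2]
ee_rot: [180.0, -0.0, 8.8]
force: [-0.8, -0.3, -8.4]
gripper_width: 43.8
gripper_force: 45.0
```

>>> {"api": "step_arm", "payload": {
  "steps": [
    [0,0,0,0,0,0.3,0.3],
    [0,0,0,0,0,0.3,0.3],
    [0,0,0,0,0,0,0.3],
    [0,0,0,0,0,0,0.3],
    [0,0,0,0,0,0,0.3],
    [0,0,0,0,0,0,0.3],
    [0,0,0,0,0,0,0.3],
    [0,0,0,0,0,0,0.3]
  ]
}}

```text
time_s: 11.35
ee_pos: [486.4, 104.7, 18.9]
ee_rot: [180.0, -0.0, 8.8]
force: [-2.9, -1.6, 3.1]
gripper_width: 43.7
gripper_force: 45.0
```

The floor now carries the weight: the wrist force went from -8 to +3 N. I release and rise.

>>> {"api": "step_arm", "payload": {
  "steps": [
    [0,0,0,0,0,0,0.6],
    [0,0,0,0,0,0,0.75],
    [0,0,0,0,0,0,0.75],
    [0,0,0,0,0,0,0.75],
    [0,0,0,0,0,0,0.75],
    [0,0,0,0,0,-5,0.75],
    [0,0,0,0,0,-15,0.75],
    [0,0,0,0,0,-25,0.75]
  ]
}}

```text
time_s: 12.35
ee_pos: [486.1, 104.6, 64.5]
ee_rot: [180.0, 0.1, 8.8]
force: [-0.5, 0.4, 0.5]
gripper_width: 68.6
gripper_force: 0.0
```

>>> {"api": "step_arm", "payload": {
  "steps": [
    [0,0,0,0,0,-40,0.75],
    [0,0,0,0,0,-45,0.75],
    [0,0,0,0,0,-45,0.75],
    [0,0,0,0,0,-20,0.75],
    [0,0,0,0,0,0,0.75],
    [0,0,0,0,0,0,0.75],
    [0,0,0,0,0,0,0.75],
    [0,0,0,0,0,0,0.75]
  ]
}}

```text
time_s: 13.35
ee_pos: [485.9, 104.6, 212.7]
ee_rot: [180.0, 0.1, 8.8]
force: [0.5, 0.5, 0.2]
gripper_width: 68.4
gripper_force: 0.0
```

Run:
```python
from workcell import *
from h import *
s=state();w=grab_frame("wrist")
cv2.imwrite("pics/w4.png",w["image"]);pickle.dump((w,s),open("w4.pkl","wb"))
print(s["time_s"],s["ee_pos"],s["ee_rot"],s["force"],s["gripper_width"])
a=np.radians(8.8);A=np.array([[np.cos(a),-np.sin(a)],[np.sin(a),np.cos(a)]])
print(to_px(w,[[486.4,104.7,43]],s))
c=np.array([[33,22],[33,-22],[-33,-22],[-33,22]])@A.T+[486.4,104.7]
print(to_px(w,np.c_[c,np.full(4,43)],s).round(1))
print(rect(w,(10,10,150,260),8,s,lo=(0,0,100),hi=(180,45,255)))
```

```text
13.35 [485.93647466 104.62593347 212.70542225] [1.79989173e+02 1.11007571e-01 8.82266641e+00] [0.53881603 0.51885596 0.23304213] 68.39514402779409
[[318.17696802 212.34212812]]
[[296.3 180.3]
 [340.1 180.3]
 [338.9 242.8]
 [297.4 242.8]]
(array([480.7, 345. ]), array([101.6,  74.9]), -23.4)
```

View pics/w4.png

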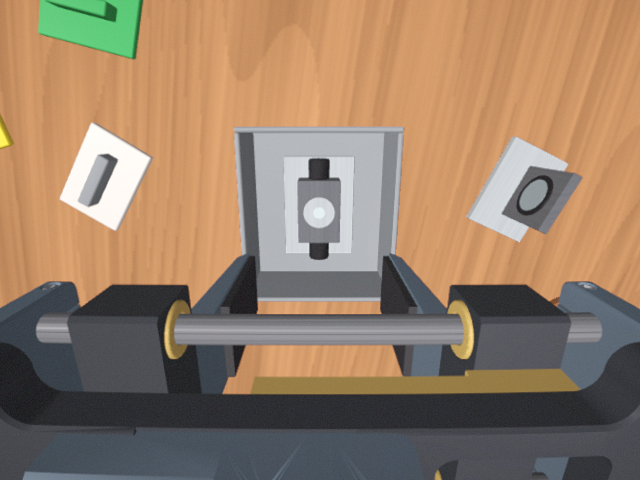

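The unit stands upright in the box with its disc at (319,212), within 1 px of the prediction. The white cover is at about (105,177), which gives roughly (480.6, 346.5) with yaw -23.5. I turn the hand to yaw 156.5, within joint 6's range, and go there.

>>> {"api": "step_arm", "payload": {
  "steps": [
    [0,0,-10.5,0,0,0,0.75],
    [0,0,-10.5,0,0,0,0.75],
    [0,0,-10.5,0,0,0,0.75],
    [0,0,-10.5,0,0,0,0.75],
    [0,0,-10.5,0,0,0,0.75],
    [0,0,-10.5,0,0,0,0.75],
    [0,0,-10.5,0,0,0,0.75],
    [0,0,-10.5,0,0,0,0.75]
  ]
}}

```text
time_s: 14.4
ee_pos: [486.3, 104.7, 213.2]
ee_rot: [-180.0, 0.0, 93.2]
force: [0.5, -0.6, 0.1]
gripper_width: 68.5
gripper_force: 0.0
```

>>> {"api": "step_arm", "payload": {
  "steps": [
    [0,0,-10.5,0,0,0,0.6],
    [0,0,-10.5,0,0,0,0.6],
    [0,0,-10.5,0,0,0,0.6],
    [0,0,-10.5,0,0,0,0.6],
    [0,0,-10.5,0,0,0,0.6],
    [0,0,-10.5,0,0,0,0.6],
    [0,0,-0.7,0,0,0,0.6],
    [0,0,0,0,0,0,0.6]
  ]
}}

```text
time_s: 15.4
ee_pos: [486.3, 104.7, 213.4]
ee_rot: [-180.0, -0.0, 156.4]
force: [-0.4, 0.0, 0.3]
gripper_width: 54.4
gripper_force: 0.0
```

>>> {"api": "step_arm", "payload": {
  "steps": [
    [0,0,0,14,30,0,0.6],
    [0,0,0,19,41,0,0.6],
    [0,0,0,19,41,0,0.6],
    [0,0,0,19,41,0,0.6],
    [0,0,0,19,41,0,0.6],
    [0,0,0,11.5,25.5,0,0.6],
    [0,0,0,0,0,0,0.6],
    [0,0,0,0,0,0,0.6]
  ]
}}

```text
time_s: 16.4
ee_pos: [480.6, 345.8, 213.4]
ee_rot: [-179.9, 0.0, 156.5]
force: [0.0, 0.3, 0.2]
gripper_width: 54.4
gripper_force: 0.0
```

Run:
```python
from workcell import *
from h import *
s=state();w=grab_frame("wrist")
cv2.imwrite("pics/w5.png",w["image"]);pickle.dump((w,s),open("w5.pkl","wb"))
print(s["time_s"],s["ee_pos"],s["ee_rot"],s["force"],s["gripper_width"],s["qpos"])
print(to_px(w,[[480.6,346.5,8],[480.6,346.5,28]],s))
print(rect(w,(250,120,400,255),8,s,lo=(0,0,60),hi=(180,45,255)))
```

```text
16.4 [480.597451   345.7733104  213.39287327] [-1.79936189e+02  1.60212424e-03  1.56471605e+02] [0.01804233 0.3379437  0.15897051] 54.398780122760556 [ 3.46406013e+01  1.99045234e+01  8.73407267e+01 -3.66537187e-02
  7.28081224e+01 -3.18201531e+01]
[[319.69310261 205.33897814]
 [319.72201626 209.1795932 ]]
(array([480. , 347.6]), array([99.2, 71.7]), -23.5)
```

View pics/w5.png

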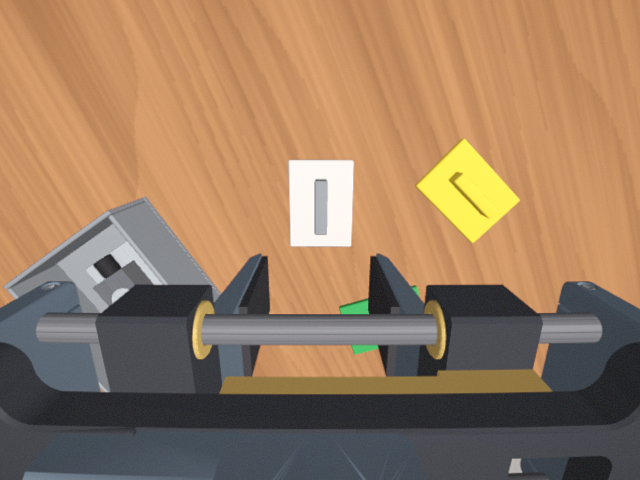

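The cover lies straight under the hand, from (289,160) to (354,247) with its handle near (321,207). That gives (480.0, 347.6) with yaw -23.5 and a size of 99 by 72. Next I descend and grip.

>>> {"api": "step_arm", "payload": {
  "steps": [
    [0,0,0,1,1,45,0.6],
    [0,0,0,0,0,45,0.6],
    [0,0,0,0,0,45,0.6],
    [0,0,0,0,0,40,0.6],
    [0,0,0,0,0,15,0.6],
    [0,0,0,0,0,8,0.6],
    [0,0,0,0,0,4,0.6],
    [0,0,0,0,0,0,0.6]
  ]
}}

```text
time_s: 17.45
ee_pos: [480.8, 348.1, 12.6]
ee_rot: [179.9, 0.1, 156.5]
force: [-0.2, -0.0, 0.1]
gripper_width: 54.7
gripper_force: 0.0
```

>>> {"api": "step_arm", "payload": {
  "steps": [
    [0,0,0,0,0,0,0.6],
    [0,0,0,0,0,0,0.3],
    [0,0,0,0,0,0,0.05],
    [0,0,0,0,0,0,0.05],
    [0,0,0,0,0,0,0.05],
    [0,0,0,0,0,0,0.05],
    [0,0,0,0,0,0,0.05],
    [0,0,0,0,0,0,0.05]
  ],
  "force": 20
}}

```text
time_s: 18.45
ee_pos: [480.2, 347.8, 11.6]
ee_rot: [-180.0, 0.0, 156.5]
force: [0.1, 0.3, -0.4]
gripper_width: 13.9
gripper_force: 20.0
```

>>> {"api": "step_arm", "payload": {
  "steps": [
    [0,0,0,0,0,-5,0.05],
    [0,0,0,0,0,-15,0.05],
    [0,0,0,0,0,-30,0.05],
    [0,0,0,0,0,-35,0.05],
    [0,0,0,0,0,-35,0.05],
    [0,0,0,0,0,-20,0.05],
    [0,0,0,0,0,-10,0.05],
    [0,0,0,0,0,0,0.05]
  ]
}}

```text
time_s: 19.45
ee_pos: [480.4, 347.9, 162.4]
ee_rot: [179.9, 0.0, 156.5]
force: [-0.6, 0.4, -0.3]
gripper_width: 13.8
gripper_force: 20.0
```

Run:
```python
from workcell import *
from h import *
s=state();w=grab_frame("wrist")
cv2.imwrite("pics/w6.png",w["image"]);pickle.dump((w,s),open("w6.pkl","wb"))
print(s["time_s"],s["ee_pos"],s["ee_rot"],s["force"],s["gripper_width"],s["gripper_force"])
```

```text
19.45 [480.35959035 347.89400478 162.39957116] [1.79936848e+02 4.74945732e-02 1.56522940e+02] [-0.59553874  0.37469254 -0.32044508] 13.833120655615893 19.99882847070694
```

View pics/w6.png

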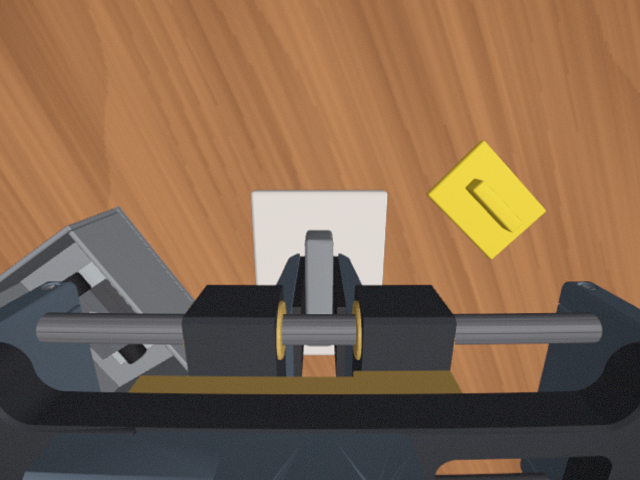

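The cover is held square and level. Its far edge is at row 190 and its near edge at about row 355. I compute its offset in the hand.

Run:
```python
from h import *
w,s=pickle.load(open("w6.pkl","rb"));g=cv2.cvtColor(w["image"],cv2.COLOR_BGR2HSV)[:,:,1].astype(int)
print(g[180:200,270],g[340:365,312]);print(g[215,245:262],g[215,378:395])
A=rot(s["ee_rot"]);z=s["ee_pos"][2]-3.6
print(((to_plane(w,[[252,191],[387,191],[252.5,215],[386.5,215],[312,354.5]],z,s)-s["ee_pos"])@A).round(1))
# unit block in box, from w4
w,s=pickle.load(open("w4.pkl","rb"))
print("unit disc",to_plane(w,[[319,212.5]],43,s),"foot mid",to_plane(w,[[284.5,156],[353,156],[285,254.5],[352,254.5]],15,s).mean(0))
```

```text
[135 145 140 136 132 134 138 140 134 120  42  13  12  13  14  13  14  13
  13  11] [ 13  10   9   7  12   4  10  14  13  12  14  13  12  12  23  98 139 142
 143 140 138 140 136 134 138]
[140 138 132 137 141 144 110  26  13  13  13  11  13  13  14  13  11] [ 14  15  12  11  11  13  11  11  74 142 139 136 140 139 135 137 141]
[[ 50.5 -34.9   3.5]
 [ 50.5  35.4   3.6]
 [ 37.6 -35.4   3.5]
 [ 37.6  35.8   3.6]
 [-49.1  -4.3   3.6]]
unit disc [[486.36495036 103.83525106  43.        ]] foot mid [485.86845335 104.09374823  15.        ]
```

>>> {"api": "step_arm", "payload": {
  "steps": [
    [0,0,-8.1,0,0,0,0.05],
    [0,0,-8.1,0,0,0,0.05],
    [0,0,-8.1,0,0,0,0.05],
    [0,0,-8,0,0,0,0.05],
    [0,0,0,2,-16,0,0.05],
    [0,0,0,4.1,-32.2,0,0.05],
    [0,0,0,4.1,-32.2,0,0.05],
    [0,0,0,4.1,-32.2,0,0.05]
  ]
}}

```text
time_s: 20.5
ee_pos: [482.7, 232.2, 160.9]
ee_rot: [-179.9, -0.1, -171.3]
force: [0.5, 0.2, -0.5]
gripper_width: 13.8
gripper_force: 20.0
```

>>> {"api": "step_arm", "payload": {
  "steps": [
    [0,0,0,4.1,-32.2,0,0.05],
    [0,0,0,4.1,-32.2,0,0.05],
    [0,0,0,4.1,-32.2,0,0.05],
    [0,0,0,2.1,-16.2,0,0.05],
    [0,0,0,2.1,-16.1,0,0.05],
    [0,0,0,0,0,0,0.05],
    [0,0,0,0,0,0,0.05],
    [0,0,0,0,0,0,0.05]
  ]
}}

```text
time_s: 21.5
ee_pos: [486.8, 105.1, 161.6]
ee_rot: [180.0, 0.0, -171.1]
force: [0.0, 0.1, -1.2]
gripper_width: 13.9
gripper_force: 20.0
```

>>> {"api": "step_arm", "payload": {
  "steps": [
    [0,0,0,0,-0.6,10,0.05],
    [0,0,0,0,0,20,0.05],
    [0,0,0,0,0,25,0.05],
    [0,0,0,0,0,20,0.05],
    [0,0,0,0,0,14,0.05],
    [0,0,0,0,0,8,0.05],
    [0,0,0,0,0,5,0.05],
    [0,0,0,0,0,2,0.05]
  ]
}}

```text
time_s: 22.5
ee_pos: [487.1, 103.9, 57.7]
ee_rot: [-180.0, 0.0, -171.2]
force: [0.6, -0.3, -0.5]
gripper_width: 14.0
gripper_force: 20.0
```

>>> {"api": "step_arm", "payload": {
  "steps": [
    [0,0,0,0,0,1,0.05],
    [0,0,0,0,0,0.6,0.05],
    [0,0,0,0,0,0.5,0.05],
    [0,0,0,0,0,0.3,0.05],
    [0,0,0,0,0,0,0.05],
    [0,0,0,0,0,0,0.05],
    [0,0,0,0,0,0,0.05],
    [0,0,0,0,0,0,0.05]
  ]
}}

```text
time_s: 23.5
ee_pos: [486.9, 103.8, 55.2]
ee_rot: [-180.0, -0.0, -171.2]
force: [1.1, -0.2, -0.9]
gripper_width: 13.8
gripper_force: 20.0
```

>>> {"api": "step_arm", "payload": {
  "steps": [
    [0,0,0,0,0.4,0,0.05],
    [0,0,0,0,0,0.3,0.05],
    [0,0,0,0,0,0.2,0.05],
    [0,0,0,0,0,0.2,0.05],
    [0,0,0,0,0,0.1,0.05],
    [0,0,0,0,0,0,0.05],
    [0,0,0,0,0,0,0.05],
    [0,0,0,0,0,0,0.05]
  ]
}}

```text
time_s: 24.5
ee_pos: [486.8, 104.2, 54.6]
ee_rot: [-180.0, 0.0, -171.2]
force: [-0.8, -0.2, 1.9]
gripper_width: 14.1
gripper_force: 20.0
```

Contact shows: the force went from -0.9 to +1.9 N at the expected height. I release, rise and look.

>>> {"api": "step_arm", "payload": {
  "steps": [
    [0,0,0,0,0,0,0.3],
    [0,0,0,0,0,0,0.5],
    [0,0,0,0,0,0,0.5],
    [0,0,0,0,0,0,0.5],
    [0,0,0,0,0,0,0.5],
    [0,0,0,0,0,-5,0.5],
    [0,0,0,0,0,-15,0.5],
    [0,0,0,0,0,-25,0.5]
  ]
}}

```text
time_s: 25.5
ee_pos: [486.5, 104.2, 100.3]
ee_rot: [-180.0, -0.1, -171.2]
force: [-0.7, -1.0, -0.4]
gripper_width: 45.7
gripper_force: 0.0
```

>>> {"api": "step_arm", "payload": {
  "steps": [
    [0,0,0,0,0,-40,0.5],
    [0,0,0,0,0,-45,0.5],
    [0,0,0,0,0,-30,0.5],
    [0,0,0,0,0,-10,0.5],
    [0,0,0,0,0,0,0.5],
    [0,0,0,0,0,0,0.5],
    [0,0,0,0,0,0,0.5],
    [0,0,0,0,0,0,0.5]
  ]
}}

```text
time_s: 26.5
ee_pos: [486.5, 104.2, 223.7]
ee_rot: [-180.0, -0.1, -171.2]
force: [0.5, 0.8, 0.4]
gripper_width: 45.6
gripper_force: 0.0
```

Run:
```python
from workcell import *
from h import *
s=state();w=grab_frame("wrist");v=grab_frame("scene")
im=np.hstack([w["image"][60:410,120:520],cv2.resize(v["image"][190:330,270:430],(400,350))])
cv2.imwrite("pics/w7.png",im)
print(s["time_s"],s["ee_pos"],s["ee_rot"],s["force"],s["gripper_width"])
a=np.radians(8.8);A=np.array([[np.cos(a),-np.sin(a)],[np.sin(a),np.cos(a)]])
c=np.array([[50,36],[50,-36],[-50,-36],[-50,36]])@A.T+[486.2,104.3]
print(to_px(w,np.c_[c,np.full(4,51)],s).round(1)-[120,60])
```

```text
26.5 [486.53049471 104.18807606 223.66844875] [-1.79991791e+02 -9.01505681e-02 -1.71176119e+02] [0.48342083 0.83615467 0.44248618] 45.58750381099064
[[232.4 197.4]
 [165.9 197.3]
 [163.3 103.6]
 [235.2 103.6]]
```

View pics/w7.png

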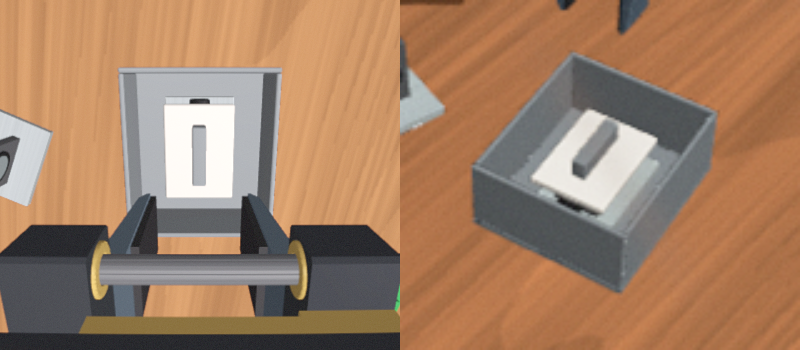

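The cover lies level and centred on the unit, with its plate in the crop from (164,104) to (234,197), within 1 px of the prediction. The hand is clear, so I hand the job in.

```bash
python3 -c "
from workcell import *
print(job_done())"
```

```text
the job is handed in; nothing more can be done
None
```

The unit stands upright on the box floor with the white cover level and centred on it, handle up; the holder and look-alikes were left alone, and the job was handed in at about 27 s (no verdict returned).

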